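# Find the full toner bottle by its weight

## Task

Two of the three identical toner bottles beside the printer are empty and one is full: lift them to feel which is the heaviest. Set the two empty ones upright into the two pockets of the brown returns tray, one in each and without dropping them, then pick up the full one and finish while still holding it upright in the gripper, its underside at least 15 cm above the table. Do not tip any bottle over, and leave the mug, the stapler and the sticky notes where they are.

Things in the scene. Friction and masses are not known exactly. Their poses are not given: they have to be found in the camera images.
- bottle_a_mid (a point): one of three look-alike closed toner bottles, standing: grey round body 54 mm across up to 66 mm height, white cap 38 mm across from 72 to 90 mm (its top). The point is on the axis, half-way up, 45 mm above the underside; z up. Two are empty (150 to 250 g each), one full (500 to 700 g), which one stands where changes every time. Centres at least 95 mm apart, in a rough row along y.
- bottle_b_mid (a point): one of three look-alike closed toner bottles, standing: grey round body 54 mm across up to 66 mm height, white cap 38 mm across from 72 to 90 mm (its top). The point is on the axis, half-way up, 45 mm above the underside; z up. Two are empty (150 to 250 g each), one full (500 to 700 g), which one stands where changes every time. Centres at least 95 mm apart, in a rough row along y.
- bottle_c_mid (a point): one of three look-alike closed toner bottles, standing: grey round body 54 mm across up to 66 mm height, white cap 38 mm across from 72 to 90 mm (its top). The point is on the axis, half-way up, 45 mm above the underside; z up. Two are empty (150 to 250 g each), one full (500 to 700 g), which one stands where changes every time. Centres at least 95 mm apart, in a rough row along y.
- tray: the returns tray, fixed to the table: a plain brown moulded-pulp slab 220 mm long (its x), 100 mm wide (its y), 28 mm tall, with two round pockets side by side along its length. Origin at the centre of its underside; z up.
- tray_hole0 (a point): centre of the mouth of one pocket, level with the tray's top (28 mm above the table): round, 62 mm in diameter, 22 mm deep, with its floor 6 mm above the table. 110 mm from the other pocket, at x = -55 mm in the tray. A seated bottle's half-way point is 23 mm above this point.
- tray_hole1 (a point): centre of the mouth of the other, identical pocket, at x = +55 mm in the tray.
- mug: bystander: a blue ceramic mug, rim 80 mm in diameter, 95 mm tall, standing beyond the bottles; origin at the centre of its underside.
- stapler: bystander: a stapler 150 mm long (its y), 40 mm wide, 56 mm tall, lying beyond the bottles; origin at the centre of its underside.
- notes: bystander: a block of yellow sticky notes 76 x 76 x 30 mm, beyond the tray; origin at the centre of its underside.
There are look-alikes about, which are no part of the job. What is shaped like the part that bears bottle_a_mid but green is not meant.

How it is judged (in metres and radians):
On the way, in this order (a step that is already met when the one before it is completed fails the run):
1. one empty bottle sits in a pocket of the tray (((((horizontal distance between bottle_a_mid and tray_hole0 below 0.008 m and z of bottle_a_mid in the frame of tray_hole0 below 0.029 m) or (horizontal distance between bottle_a_mid and tray_hole1 below 0.008 m and z of bottle_a_mid in the frame of tray_hole1 below 0.029 m)) and angle between bottle_a_mid's own z axis and vertical below 0.12 rad and contact force between bottle_a and tray between 0.8 and 3.7 N) or (((horizontal distance between bottle_b_mid and tray_hole0 below 0.008 m and z of bottle_b_mid in the frame of tray_hole0 below 0.029 m) or (horizontal distance between bottle_b_mid and tray_hole1 below 0.008 m and z of bottle_b_mid in the frame of tray_hole1 below 0.029 m)) and angle between bottle_b_mid's own z axis and vertical below 0.12 rad and contact force between bottle_b and tray between 0.8 and 3.7 N) or (((horizontal distance between bottle_c_mid and tray_hole0 below 0.008 m and z of bottle_c_mid in the frame of tray_hole0 below 0.029 m) or (horizontal distance between bottle_c_mid and tray_hole1 below 0.008 m and z of bottle_c_mid in the frame of tray_hole1 below 0.029 m)) and angle between bottle_c_mid's own z axis and vertical below 0.12 rad and contact force between bottle_c and tray between 0.8 and 3.7 N))), for 0.2 s.
2. both empty bottles sit in the tray, one in each pocket ((((((horizontal distance between bottle_b_mid and tray_hole0 below 0.008 m and z of bottle_b_mid in the frame of tray_hole0 below 0.029 m) or (horizontal distance between bottle_b_mid and tray_hole1 below 0.008 m and z of bottle_b_mid in the frame of tray_hole1 below 0.029 m)) and angle between bottle_b_mid's own z axis and vertical below 0.12 rad and contact force between bottle_b and tray between 0.8 and 3.7 N) and (((horizontal distance between bottle_c_mid and tray_hole0 below 0.008 m and z of bottle_c_mid in the frame of tray_hole0 below 0.029 m) or (horizontal distance between bottle_c_mid and tray_hole1 below 0.008 m and z of bottle_c_mid in the frame of tray_hole1 below 0.029 m)) and angle between bottle_c_mid's own z axis and vertical below 0.12 rad and contact force between bottle_c and tray between 0.8 and 3.7 N)) or ((((horizontal distance between bottle_a_mid and tray_hole0 below 0.008 m and z of bottle_a_mid in the frame of tray_hole0 below 0.029 m) or (horizontal distance between bottle_a_mid and tray_hole1 below 0.008 m and z of bottle_a_mid in the frame of tray_hole1 below 0.029 m)) and angle between bottle_a_mid's own z axis and vertical below 0.12 rad and contact force between bottle_a and tray between 0.8 and 3.7 N) and (((horizontal distance between bottle_c_mid and tray_hole0 below 0.008 m and z of bottle_c_mid in the frame of tray_hole0 below 0.029 m) or (horizontal distance between bottle_c_mid and tray_hole1 below 0.008 m and z of bottle_c_mid in the frame of tray_hole1 below 0.029 m)) and angle between bottle_c_mid's own z axis and vertical below 0.12 rad and contact force between bottle_c and tray between 0.8 and 3.7 N)) or ((((horizontal distance between bottle_a_mid and tray_hole0 below 0.008 m and z of bottle_a_mid in the frame of tray_hole0 below 0.029 m) or (horizontal distance between bottle_a_mid and tray_hole1 below 0.008 m and z of bottle_a_mid in the frame of tray_hole1 below 0.029 m)) and angle between bottle_a_mid's own z axis and vertical below 0.12 rad and contact force between bottle_a and tray between 0.8 and 3.7 N) and (((horizontal distance between bottle_b_mid and tray_hole0 below 0.008 m and z of bottle_b_mid in the frame of tray_hole0 below 0.029 m) or (horizontal distance between bottle_b_mid and tray_hole1 below 0.008 m and z of bottle_b_mid in the frame of tray_hole1 below 0.029 m)) and angle between bottle_b_mid's own z axis and vertical below 0.12 rad and contact force between bottle_b and tray between 0.8 and 3.7 N)))), for 0.2 s.
3. the full bottle is held up ((((height (world z) of bottle_a_mid above 0.175 m and contact force between the fingers and bottle_a above 1 N and angle between bottle_a_mid's own z axis and vertical below 0.35 rad) and (((horizontal distance between bottle_b_mid and tray_hole0 below 0.008 m and z of bottle_b_mid in the frame of tray_hole0 below 0.029 m) or (horizontal distance between bottle_b_mid and tray_hole1 below 0.008 m and z of bottle_b_mid in the frame of tray_hole1 below 0.029 m)) and angle between bottle_b_mid's own z axis and vertical below 0.12 rad and contact force between bottle_b and tray between 0.8 and 3.7 N) and (((horizontal distance between bottle_c_mid and tray_hole0 below 0.008 m and z of bottle_c_mid in the frame of tray_hole0 below 0.029 m) or (horizontal distance between bottle_c_mid and tray_hole1 below 0.008 m and z of bottle_c_mid in the frame of tray_hole1 below 0.029 m)) and angle between bottle_c_mid's own z axis and vertical below 0.12 rad and contact force between bottle_c and tray between 0.8 and 3.7 N)) or ((height (world z) of bottle_b_mid above 0.175 m and contact force between the fingers and bottle_b above 1 N and angle between bottle_b_mid's own z axis and vertical below 0.35 rad) and (((horizontal distance between bottle_a_mid and tray_hole0 below 0.008 m and z of bottle_a_mid in the frame of tray_hole0 below 0.029 m) or (horizontal distance between bottle_a_mid and tray_hole1 below 0.008 m and z of bottle_a_mid in the frame of tray_hole1 below 0.029 m)) and angle between bottle_a_mid's own z axis and vertical below 0.12 rad and contact force between bottle_a and tray between 0.8 and 3.7 N) and (((horizontal distance between bottle_c_mid and tray_hole0 below 0.008 m and z of bottle_c_mid in the frame of tray_hole0 below 0.029 m) or (horizontal distance between bottle_c_mid and tray_hole1 below 0.008 m and z of bottle_c_mid in the frame of tray_hole1 below 0.029 m)) and angle between bottle_c_mid's own z axis and vertical below 0.12 rad and contact force between bottle_c and tray between 0.8 and 3.7 N)) or ((height (world z) of bottle_c_mid above 0.175 m and contact force between the fingers and bottle_c above 1 N and angle between bottle_c_mid's own z axis and vertical below 0.35 rad) and (((horizontal distance between bottle_a_mid and tray_hole0 below 0.008 m and z of bottle_a_mid in the frame of tray_hole0 below 0.029 m) or (horizontal distance between bottle_a_mid and tray_hole1 below 0.008 m and z of bottle_a_mid in the frame of tray_hole1 below 0.029 m)) and angle between bottle_a_mid's own z axis and vertical below 0.12 rad and contact force between bottle_a and tray between 0.8 and 3.7 N) and (((horizontal distance between bottle_b_mid and tray_hole0 below 0.008 m and z of bottle_b_mid in the frame of tray_hole0 below 0.029 m) or (horizontal distance between bottle_b_mid and tray_hole1 below 0.008 m and z of bottle_b_mid in the frame of tray_hole1 below 0.029 m)) and angle between bottle_b_mid's own z axis and vertical below 0.12 rad and contact force between bottle_b and tray between 0.8 and 3.7 N)))), for 0.2 s.
At the end, for the whole second after the job is handed in: Each pocket holds an empty bottle (weighing under 3.7 N on the tray) on its floor (8 mm of centre, 6 mm of height, 0.12 rad), untouched; the full one is gripped by the fingers, still, within 0.35 rad of upright, its underside over 130 mm above the table, touching neither tray nor other bottles ((((height (world z) of bottle_a_mid above 0.175 m and contact force between the fingers and bottle_a above 1 N and angle between bottle_a_mid's own z axis and vertical below 0.35 rad) and linear speed of bottle_a below 0.05 m/s and contact force between bottle_a and tray below 0.1 N and (((horizontal distance between bottle_b_mid and tray_hole0 below 0.008 m and z of bottle_b_mid in the frame of tray_hole0 below 0.029 m) or (horizontal distance between bottle_b_mid and tray_hole1 below 0.008 m and z of bottle_b_mid in the frame of tray_hole1 below 0.029 m)) and angle between bottle_b_mid's own z axis and vertical below 0.12 rad and contact force between bottle_b and tray between 0.8 and 3.7 N) and (linear speed of bottle_b below 0.03 m/s and contact force between the fingers and bottle_b below 0.1 N) and contact force between bottle_a and bottle_b below 0.1 N and (((horizontal distance between bottle_c_mid and tray_hole0 below 0.008 m and z of bottle_c_mid in the frame of tray_hole0 below 0.029 m) or (horizontal distance between bottle_c_mid and tray_hole1 below 0.008 m and z of bottle_c_mid in the frame of tray_hole1 below 0.029 m)) and angle between bottle_c_mid's own z axis and vertical below 0.12 rad and contact force between bottle_c and tray between 0.8 and 3.7 N) and (linear speed of bottle_c below 0.03 m/s and contact force between the fingers and bottle_c below 0.1 N) and contact force between bottle_a and bottle_c below 0.1 N) or ((height (world z) of bottle_b_mid above 0.175 m and contact force between the fingers and bottle_b above 1 N and angle between bottle_b_mid's own z axis and vertical below 0.35 rad) and linear speed of bottle_b below 0.05 m/s and contact force between bottle_b and tray below 0.1 N and (((horizontal distance between bottle_a_mid and tray_hole0 below 0.008 m and z of bottle_a_mid in the frame of tray_hole0 below 0.029 m) or (horizontal distance between bottle_a_mid and tray_hole1 below 0.008 m and z of bottle_a_mid in the frame of tray_hole1 below 0.029 m)) and angle between bottle_a_mid's own z axis and vertical below 0.12 rad and contact force between bottle_a and tray between 0.8 and 3.7 N) and (linear speed of bottle_a below 0.03 m/s and contact force between the fingers and bottle_a below 0.1 N) and contact force between bottle_b and bottle_a below 0.1 N and (((horizontal distance between bottle_c_mid and tray_hole0 below 0.008 m and z of bottle_c_mid in the frame of tray_hole0 below 0.029 m) or (horizontal distance between bottle_c_mid and tray_hole1 below 0.008 m and z of bottle_c_mid in the frame of tray_hole1 below 0.029 m)) and angle between bottle_c_mid's own z axis and vertical below 0.12 rad and contact force between bottle_c and tray between 0.8 and 3.7 N) and (linear speed of bottle_c below 0.03 m/s and contact force between the fingers and bottle_c below 0.1 N) and contact force between bottle_b and bottle_c below 0.1 N) or ((height (world z) of bottle_c_mid above 0.175 m and contact force between the fingers and bottle_c above 1 N and angle between bottle_c_mid's own z axis and vertical below 0.35 rad) and linear speed of bottle_c below 0.05 m/s and contact force between bottle_c and tray below 0.1 N and (((horizontal distance between bottle_a_mid and tray_hole0 below 0.008 m and z of bottle_a_mid in the frame of tray_hole0 below 0.029 m) or (horizontal distance between bottle_a_mid and tray_hole1 below 0.008 m and z of bottle_a_mid in the frame of tray_hole1 below 0.029 m)) and angle between bottle_a_mid's own z axis and vertical below 0.12 rad and contact force between bottle_a and tray between 0.8 and 3.7 N) and (linear speed of bottle_a below 0.03 m/s and contact force between the fingers and bottle_a below 0.1 N) and contact force between bottle_c and bottle_a below 0.1 N and (((horizontal distance between bottle_b_mid and tray_hole0 below 0.008 m and z of bottle_b_mid in the frame of tray_hole0 below 0.029 m) or (horizontal distance between bottle_b_mid and tray_hole1 below 0.008 m and z of bottle_b_mid in the frame of tray_hole1 below 0.029 m)) and angle between bottle_b_mid's own z axis and vertical below 0.12 rad and contact force between bottle_b and tray between 0.8 and 3.7 N) and (linear speed of bottle_b below 0.03 m/s and contact force between the fingers and bottle_b below 0.1 N) and contact force between bottle_c and bottle_b below 0.1 N))); the arm keeps its last pose, push and grip.
It fails at once if a bottle is tipped over (more than 0.7 rad) (angle between any of bottle_a_mid, bottle_b_mid, bottle_c_mid's own z axis and vertical above 0.7 rad).
It fails at once if a bottle is dropped: it falls free from more than about 5 cm ((contact force between the fingers and bottle_a below 0.05 N and linear speed of bottle_a above 1 m/s) or (contact force between the fingers and bottle_b below 0.05 N and linear speed of bottle_b above 1 m/s) or (contact force between the fingers and bottle_c below 0.05 N and linear speed of bottle_c above 1 m/s)).
It fails at once if the mug, stapler or sticky notes are shoved aside (more than 30 mm) (distance of any of mug, stapler, notes from where it was at the start of the episode above 0.03 m).
It also fails if it takes over 72 s, if anything falls off the work surface, if the arm or the gripper's body presses on something with over 40 N, if the wrist force passes 120 N, or if a joint passes its speed limit or range.

## Robot

A 6-joint arm with a two-finger parallel gripper is mounted at the origin on the work surface. World frame = base frame: x ahead of the robot, y to its left, z up, the work surface at z = 0. Lengths are in mm, angles in rad, forces in N, time in s.
With the tool pointing down it reaches from about 150 to 775 mm from the base axis. Payload 6.1 kg.
Tool frame: the origin (TCP) lies between the finger pads; the fingertips stand bot.tip_reach ahead of it and the grasp point (between the pads) lies 3 mm ahead of it (bot.tip_reach is the distance from the TCP to the fingertips, in mm); y points along the fingers, z is the direction in which the jaws open and shut, and the axes are right-handed (so a half turn about y gives the same grasp; the last joint's range is limited). The gripper opens to 85 mm and grips with 20 to 120 N. Pads are 22 mm wide; open, the fingers measure 114 mm over their backs; the gripper's body (76 mm by 85 mm) begins 54 mm behind the grasp point. The pads swing forward as they close: fully open they stand 13 mm farther back than shut.
Start: joints at [-1.126, 0.126, -0.04, 1.405, 0, 1.571], TCP at [225.887, -473.902, 253.295] pointing down, gripper open.
Joint ranges: [-2.72, 2.72], [-0.95, 1.95], [-1.27, 1.35], [-1.78, 2.02], [-1.46, 1.47], [-3.14, 3.14]. Speed limits (rad/s): [2.39, 2.39, 3.01, 3.14, 3.14, 3.14].

## Interface

Orientations are given as a unit quaternion [x, y, z, w].
In Python, from bench import bot, get_image gives the robot as it stands.
- The arm moves only by the tool carry_out, never from a script. Its argument "steps" is a list of rows, each a list of 7 numbers: the shift along the tool's x, y, z in cm, then the turn, a rotation vector about the tool's x, y, z in rad, then the finger opening in cm, from 0 to 8.54. A call has exactly 10 rows; each row is the pose to reach, as a shift and turn from the pose commanded when the call began, along the tool's axes at that moment; what a row does not reach only later rows make up. A row lasts 1/10 s, in which the tool goes at most 50 mm and 8.59 degrees, less where a joint would pass 70% of its speed; a pose out of reach is approached as far as the arm can. A call with a gripper value outside its range is refused whole. The fingers move at their own pace and stop on an object; "force" is the grip in N (left out, the last holds). Time passes only in rows, so rows that repeat a pose let the fingers close, or fill a call up. It gives the time, the measured TCP pose, the force and the opening at its end, in the units of the state.
- bot.observe(): the state, without advancing time (a new reading comes with each control period).
- get_image(name): name is "scene" or "top" or "wrist"; returns a dict with "image" (384x512x3 uint8, red, green, blue), "depth" (384x512 float32, mm along the optical axis (not along the pixel's ray), 0 where there is no reading), "fx", "fy", "cx", "cy" (pixels), "R" (3x3) and "t" (3): a world point X has camera coordinates R X + t; the wrist camera has in their place "mount" (4x4, takes a point from camera to tool coordinates, whose origin is the TCP and whose axes are the tool frame's). Camera axes: x right, y down, z forward; pixel columns grow to the right and rows downward; lengths in mm; the calibration is good to about 2 mm. A picture is of the moment at which its call begins: read the wrist's pose just before it.
- bot.sign_off(): hands the job in, once; it reports no verdict.
The state is a dict: "time": time; "joint_positions": joint angles; "joint_velocities": joint speeds; "effort": joint torques, N m; "ee_pos": TCP position; "ee_rot": TCP orientation; "wrist_force": force on the tool from outside, world axes, zero at the start; "wrist_torque": the same for the moment, N m; "grip_width": opening from 0.0 (shut) to 1.0 (fully open).
Only numpy, scipy, OpenCV 4.12 (cv2) and the standard library are available. Lean on these libraries where they do the work, as an engineer would, in place of code of your own. Each camera call takes 0.05 s, during which the arm holds its last target.

## Working session

There is one attempt and no reset: what is moved stays moved. The work goes in short steps, Python scripts to look and compute and a tool call to move; the robot and the scene stay as the last step left them, time stands still between calls to the robot, and variables do not carry over. Pictures are saved under pics/ and viewed, and the job is handed in when it is done.

Besides the shell and the picture viewer there is one more tool, called as name(argument=value, ...) on one line, values as JSON. carry_out: Moves the arm, as the interface text tells. Its arguments: {"type":"object","properties":{"steps":{"type":"array","items":{"type":"array","items":{"type":"number"}}},"force":{"type":"number"}},"required":["steps"]}

```bash
ls; mkdir -p pics
python3 - <<'E'
from bench import bot,get_image
import cv2
print(bot.observe(), bot.tip_reach)
for n in ["scene","top","wrist"]:
    d=get_image(n); cv2.imwrite(f"pics/{n}0.png",d["image"][:,:,::-1])
    print(n,{k:(d[k].tolist() if hasattr(d[k],'tolist') else d[k]) for k in d if k not in("image","depth")}, d["depth"].min(),d["depth"].max())
E
```

```text
pics
{'time': 0.0, 'joint_positions': array([-1.12595229e+00,  1.26359119e-01, -4.06017696e-02,  1.40539171e+00,
       -7.77923467e-06,  1.57081030e+00]), 'joint_velocities': array([-0.00125982, -0.00105431, -0.00039764, -0.00018009, -0.00012183,
        0.00073053]), 'effort': array([-1.29880722e-03, -4.35911322e+01,  3.52925456e+01,  1.73561764e-02,
       -1.76319595e-04, -3.84616126e-07]), 'ee_pos': array([ 225.75563227, -473.57337159,  252.54224787]), 'ee_rot': array([-0.15610174,  0.69022488, -0.68915275,  0.15585361]), 'wrist_force': array([-0.50501752,  0.97167066,  0.29968436]), 'wrist_torque': array([ 0.00097873, -0.00405454,  0.04494591]), 'grip_width': 0.9958507064515516} 22.0
scene {'fx': 432.2255619080351, 'fy': 432.2255619080351, 'cx': 251.95039500826616, 'cy': 192.0544843672686, 'R': [[0.14722589569285588, 0.989101626713451, 0.0015835625159425356], [0.515368482134141, -0.07534491512450561, -0.8536500872064808], [-0.8442273765166511, 0.12649551690746455, -0.5208445266508286]], 't': [-34.763436775658136, -266.0545064651477, 1554.821970726725]} 0.0 3746.0925
top {'fx': 428.33458316398094, 'fy': 428.33458316398094, 'cx': 258.1624365796255, 'cy': 191.09040961793798, 'R': [[0.027524360219689587, -0.9995270787904197, 0.013712343314946345], [-0.9832186999938567, -0.0295449677676915, -0.18002245099430206], [0.1803424453002858, -0.008527229579192412, -0.9835669213524911]], 't': [-89.91403568421683, 598.0675021197833, 1095.7568396463514]} 0.0 2177.266
wrist {'fx': 298.80549727989927, 'fy': 298.80549727989927, 'cx': 254.81082889485705, 'cy': 189.4609051113345, 'mount': [[-0.00013241159941699217, 0.948762337328992, 0.31599052158758706, -80.56106856246502], [-0.00020408506036789404, -0.31599054341569865, 0.9487623173488384, -120.35719736758799], [0.9999999704082272, 6.113819123273998e-05, 0.0002354690321428656, 0.29397203758829704], [0.0, 0.0, 0.0, 1.0]]} 0.0 1235.8933
```

View pics/top0.png

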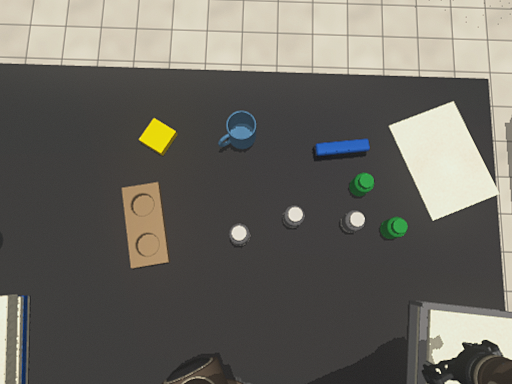

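View pics/scene0.png

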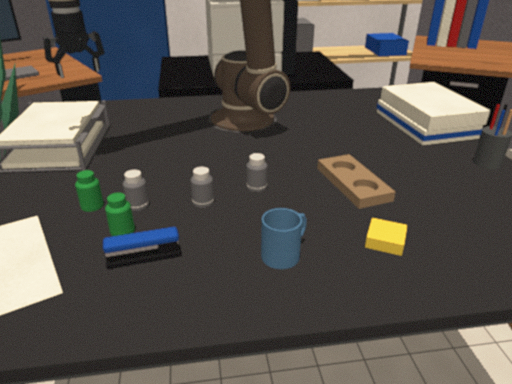

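View pics/wrist0.png

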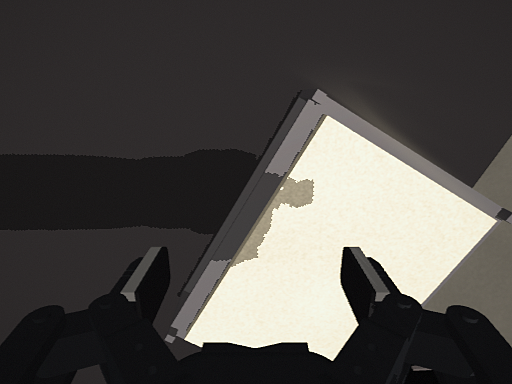

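The top view shows three white-capped bottles at (239,234), (294,216) and (356,220), and green look-alikes at (363,184) and (396,228). The tray pockets are at (143,205) and (148,244). The scene view shows the same caps at (133,178), (201,173) and (257,159). Next I measure them.

```bash
cat > h.py <<'E'
import numpy as np,cv2
from bench import bot,get_image
from scipy.spatial.transform import Rotation as Rn
def world(d):
    R=np.array(d["R"]);t=np.array(d["t"]);D=d["depth"]
    v,u=np.mgrid[0:D.shape[0],0:D.shape[1]]
    P=np.stack([(u-d["cx"])/d["fx"]*D,(v-d["cy"])/d["fy"]*D,D],-1)
    return (P-t)@R
def ray(d,uv):
    R=np.array(d["R"]);t=np.array(d["t"])
    c=-R.T@t; r=R.T@np.array([(uv[0]-d["cx"])/d["fx"],(uv[1]-d["cy"])/d["fy"],1]); return c,r/np.linalg.norm(r)
def onplane(d,uv,z):
    c,r=ray(d,uv); return c+r*(z-c[2])/r[2]
def wristcam(d,st):
    M=np.array(d["mount"]);T=np.eye(4);T[:3,:3]=Rn.from_quat(st["ee_rot"]).as_matrix();T[:3,3]=st["ee_pos"]
    W=np.linalg.inv(T@M); d["R"]=W[:3,:3]; d["t"]=W[:3,3]; return d
def tri(d1,p1,d2,p2):
    c1,r1=ray(d1,p1);c2,r2=ray(d2,p2)
    s=np.linalg.lstsq(np.stack([r1,-r2],1),c2-c1,rcond=None)[0]
    a=c1+s[0]*r1;b=c2+s[1]*r2
    return (a+b)/2,np.linalg.norm(a-b)
def blobs(m,amin=20):
    n,l,s,c=cv2.connectedComponentsWithStats(m.astype(np.uint8))
    return [(c[i].round(1),s[i,4],l==i) for i in range(1,n) if s[i,4]>=amin]
E
python3 - <<'E'
from h import *
np.set_printoptions(suppress=True,precision=1)
ds=get_image("scene");dt=get_image("top")
for n,d in(("top",dt),("scene",ds)):
    W=world(d);im=d["image"].astype(int);ok=d["depth"]>0
    inb=ok&(W[...,0]>100)&(W[...,0]<800)&(abs(W[...,1])<600)
    mx=im.max(-1);mn=im.min(-1)
    white=inb&(mn>150)&(mx-mn<40)&(W[...,2]>60)&(W[...,2]<110)
    for c,a,m in blobs(white,15):
        P=W[m]; top=P[P[:,2]>P[:,2].max()-6]
        print(n,"cap",c,a,"zmax",P[:,2].max(),"top c",top.mean(0),"minenc",cv2.minEnclosingCircle(top[:,:2].astype(np.float32)), "ray z90",onplane(d,c,90))
    hsv=cv2.cvtColor(d["image"],cv2.COLOR_RGB2HSV)
    br=inb&(hsv[...,0]>5)&(hsv[...,0]<22)&(hsv[...,1]>60)&(hsv[...,2]>60)&(W[...,2]<60)
    for c,a,m in blobs(br,300):
        P=W[m];print(n,"brown",c,a,P.mean(0))
        topm=m&(W[...,2]>22); Pt=W[topm]; print(" topz",np.median(Pt[:,2]),cv2.minAreaRect(Pt[:,:2].astype(np.float32)))
        box=cv2.boxPoints(cv2.minAreaRect(Pt[:,:2].astype(np.float32)));print(box)
        hull=cv2.fillConvexPoly(np.zeros(m.shape,np.uint8),cv2.convexHull(np.argwhere(topm)[:,::-1].astype(np.int32)),1)>0
        for c2,a2,m2 in blobs(hull&ok&(W[...,2]<18),40):
            Q=W[m2];print("  pocket floor",c2,a2,np.median(Q,0),Q[:,:2].min(0),Q[:,:2].max(0), "ray28",onplane(d,c2,28))
    for nm,h0,h1 in(("blue",95,125),("yel",22,35),("green",50,80)):
        mm=inb&(hsv[...,0]>h0)&(hsv[...,0]<h1)&(hsv[...,1]>90)&(hsv[...,2]>50)&(W[...,2]>5)
        for c,a,m in blobs(mm,80):
            P=W[m];print(n,nm,c,P.min(0),P.max(0))
E
```

```text
top cap [295.1 213.7] 170 zmax 95.52022151190727 top c [ 536.2 -170.    91.7] minenc ((536.6195068359375, -169.76632690429688), 18.351892471313477) ray z90 [ 537.5 -169.3   90. ]
top cap [357.2 218.7] 168 zmax 95.07182967489179 top c [ 527.7 -329.9   91.1] minenc ((528.6500244140625, -329.4037780761719), 18.53679847717285) ray z90 [ 529.2 -329.9   90. ]
top cap [238.6 232.5] 175 zmax 96.34183510927245 top c [484.2 -27.   91.8] minenc ((484.6376647949219, -25.204132080078125), 17.99541664123535) ray z90 [484.9 -25.3  90. ]
top cap [  2.9 336.2] 584 zmax 106.65456022098897 top c [218.3 532.2 102.2] minenc ((212.72781372070312, 531.6602783203125), 100.70589447021484) ray z90 [216.7 538.3  90. ]
top cap [448.4 333.2] 1590 zmax 99.72968337316632 top c [ 251.6 -549.3   95.1] minenc ((245.22622680664062, -549.4378051757812), 72.2486343383789) ray z90 [ 251.6 -551.6   90. ]
top cap [452.2 382.1] 38 zmax 97.48563369374475 top c [ 139.2 -551.6   93.8] minenc ((138.09066772460938, -551.4575805664062), 15.454051971435547) ray z90 [ 138.2 -554.9   90. ]
top brown [145.  224.8] 3259 [504.8 231.7  
[... 1847 characters left out ...]
916881561279297)
[[385.4 260.4]
 [405.1 158.1]
 [627.1 201. ]
 [607.4 303.2]]
  pocket floor [342.5 167.3] 132 [428.4 229.3   8.5] [417.6 196.9] [454.5 251.6] ray28 [463.4 215.3  28. ]
  pocket floor [364.5 186.6] 164 [537.5 252.4   6.9] [527.1 219.4] [563.3 273.4] ray28 [570.6 236.7  28. ]
scene blue [415.7 129.9] [101.8 505.5  17.6] [315.  597.3  35.9]
scene blue [280.2 226.9] [732.4 -61.4   5. ] [800.   40.1  96.2]
scene blue [139.7 239.6] [ 654.7 -375.2    5. ] [ 761.7 -227.    58.1]
scene yel [385.2 233.9] [710.9 163.7   5.4] [799.9 262.4  32.3]
scene green [ 88.  190.6] [ 497.5 -466.1    5.1] [ 549.3 -413.4   90.9]
scene green [118.7 214.4] [ 540.5 -381.7    5.8] [ 662.8 -328.9   91.2]
```

```bash
cat >> h.py <<'E'
def plan(p,yaw=None,st=None):
    "print tool shift (cm) to world TCP p, plus upright correction rotvec; yaw = world angle (deg) wanted for jaw axis (mod 180)"
    st=st or bot.observe();R=Rn.from_quat(st["ee_rot"]).as_matrix()
    sh=R.T@(np.array(p,float)-st["ee_pos"])/10
    z=R[:,2];cur=np.degrees(np.arctan2(z[1],z[0]))
    rv=np.zeros(3)
    if yaw is None: yaw=cur
    dy=(yaw-cur+90)%180-90; a=np.radians(cur+dy)
    zt=np.array([np.cos(a),np.sin(a),0]);yt=np.array([0,0,-1.]);Rt=np.stack([np.cross(yt,zt),yt,zt],1)
    rv=Rn.from_matrix(R.T@Rt).as_rotvec()
    print("t %.2f"%st["time"],"tcp",st["ee_pos"].round(1),"jaw deg %.1f"%cur,"shift cm",sh.round(2),"rot",rv.round(3),"F",st["wrist_force"].round(2),"w",round(st["grip_width"]*85.4,1),"q",st["joint_positions"].round(2))
E
python3 -c "
from h import *
print(Rn.from_quat(bot.observe()['ee_rot']).as_matrix().round(3))
plan([529,-330,220]);plan([529,-330,220],90);plan([529,-330,220],0)"
```

```text
[[-0.903 -0.     0.43 ]
 [-0.43   0.001 -0.903]
 [-0.    -1.    -0.001]]
t 0.25 tcp [ 225.8 -473.7  252.9] jaw deg -64.5 shift cm [-33.55   3.29   0.07] rot [ 0.001 -0.    -0.   ] F [-0.32  0.28 -0.38] w 85.4 q [-1.13  0.13 -0.04  1.41  0.    1.57]
t 0.25 tcp [ 225.8 -473.7  252.9] jaw deg -64.5 shift cm [-33.55   3.29   0.07] rot [0.001 0.445 0.   ] F [-0.32  0.28 -0.38] w 85.4 q [-1.13  0.13 -0.04  1.41  0.    1.57]
t 0.25 tcp [ 225.8 -473.7  252.9] jaw deg -64.5 shift cm [-33.55   3.29   0.07] rot [ 1.000e-03 -1.126e+00 -0.000e+00] F [-0.32  0.28 -0.38] w 85.4 q [-1.13  0.13 -0.04  1.41  0.    1.57]
```

carry_out(steps=[[-4, 0.5, 0, 0, 0.06, 0, 8.5], [-8, 1, 0, 0, 0.12, 0, 8.5], [-12, 1.5, 0, 0, 0.18, 0, 8.5], [-16, 2, 0, 0, 0.24, 0, 8.5], [-20, 2.5, 0, 0, 0.3, 0, 8.5], [-24, 3, 0, 0, 0.36, 0, 8.5], [-28, 3.2, 0, 0, 0.4, 0, 8.5], [-32, 3.3, 0, 0, 0.445, 0, 8.5], [-33.5, 3.3, 0.1, 0, 0.445, 0, 8.5], [-33.5, 3.3, 0.1, 0, 0.445, 0, 8.5]])

```text
time: 1.25
ee_pos: [530.2, -329.6, 219.5]
ee_rot: [-0.001, 0.707, -0.707, 0.001]
wrist_force: [0.5, 0.0, -0.7]
grip_width: 0.991
```

```bash
cat > look.py <<'E'
import sys
from h import *
np.set_printoptions(suppress=True,precision=1)
tag=sys.argv[1]
st=bot.observe();d=wristcam(get_image("wrist"),st)
cv2.imwrite(f"pics/{tag}.png",d["image"][:,:,::-1])
W=world(d);im=d["image"].astype(int);ok=d["depth"]>0
white=ok&(im.min(-1)>120)&(np.ptp(im,axis=-1)<45)&(W[...,2]>60)&(W[...,2]<320)
for c,a,m in blobs(white,100):
    P=W[m];zm=np.percentile(P[:,2],97);t=P[P[:,2]>zm-4]
    print("cap",c,a,"z",zm,"circ",cv2.minEnclosingCircle(t[:,:2].astype(np.float32)),"med",np.median(t,0))
plan(st["ee_pos"],90,st)
E
python3 look.py w1; python3 -c "
from h import *
plan([529,-330,53],90)"
```

```text
cap [ 70.5 178.1] 1376 z 90.98557425192489 circ ((537.135009765625, -169.20867919921875), 18.976892471313477) med [ 537.5 -169.6   89.7]
cap [254.1 187.8] 1256 z 91.01910933433307 circ ((528.745849609375, -329.66851806640625), 18.65889549255371) med [ 528.9 -329.4   89.8]
t 1.25 tcp [ 530.2 -329.6  219.5] jaw deg -89.8 shift cm [0. 0. 0.] rot [0. 0. 0.] F [ 0.5  0.  -0.7] w 84.7 q [-0.6  0.3  0.1  1.4  0.   2.6]
t 1.30 tcp [ 529.  -330.4  219.8] jaw deg -89.9 shift cm [-0.02 16.68 -0.03] rot [0.    0.002 0.001] F [-0.29 -0.36 -0.99] w 85.1 q [-0.56  0.32  0.13  1.38 -0.    2.58]
```

carry_out(steps=[[0, 4, 0, 0, 0, 0, 8.5], [0, 8, 0, 0, 0, 0, 8.5], [0, 12, 0, 0, 0, 0, 8.5], [0, 14.5, 0, 0, 0, 0, 8.5], [0, 16.5, 0, 0, 0, 0, 8.5], [0, 16.7, 0, 0, 0, 0, 8.5], [0, 16.7, 0, 0, 0, 0, 4], [0, 16.7, 0, 0, 0, 0, 4], [0, 16.7, 0, 0, 0, 0, 4], [0, 16.7, 0, 0, 0, 0, 4]], force=45)

```text
time: 2.3
ee_pos: [529.5, -331.4, 55.5]
ee_rot: [-0.001, -0.706, 0.708, -0.001]
wrist_force: [-1.4, 0.5, 7.7]
grip_width: 0.62
```

```bash
python3 look.py w2
```

```text
cap [255.1 289.6] 11430 z 90.54831952036193 circ ((529.7900390625, -332.1263122558594), 19.140579223632812) med [ 534.7 -331.9   89.7]
cap [181.6 269.9] 292 z 74.96925937486998 circ ((538.5722045898438, -301.746337890625), 3.214606523513794) med [ 539.7 -302.2   73.8]
cap [327.8 269.8] 296 z 75.22211176540935 circ ((538.9849853515625, -361.79058837890625), 3.1772618293762207) med [ 539.6 -361.5   74. ]
t 2.30 tcp [ 529.5 -331.4   55.5] jaw deg -90.0 shift cm [0. 0. 0.] rot [-0. -0. -0.] F [-1.4  0.5  7.7] w 52.9 q [-0.6  0.4 -0.2  1.  -0.   2.6]
```

View pics/w2.png

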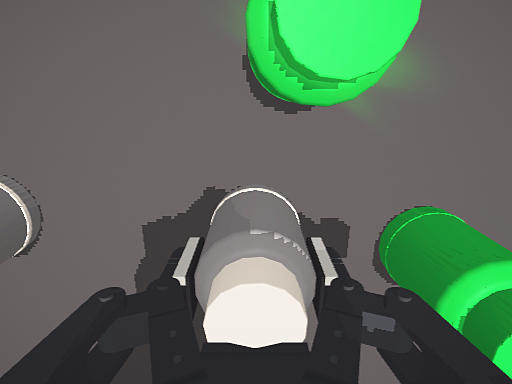

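Gripper closed on the bottle, opening 53 mm, with the cap centred at (255,290). Next I lift and weigh it.

carry_out(steps=[[0, -0.5, 0, 0, 0, 0, 4], [0, -1.5, 0, 0, 0, 0, 4], [0, -3.5, 0, 0, 0, 0, 4], [0, -6, 0, 0, 0, 0, 4], [0, -9, 0, 0, 0, 0, 4], [0, -11, 0, 0, 0, 0, 4], [0, -12, 0, 0, 0, 0, 4], [0, -12, 0, 0, 0, 0, 4], [0, -12, 0, 0, 0, 0, 4], [0, -12, 0, 0, 0, 0, 4]])

```text
time: 3.35
ee_pos: [528.1, -330.3, 171.7]
ee_rot: [-0.001, 0.708, -0.707, -0.001]
wrist_force: [-0.0, -0.4, -3.2]
grip_width: 0.617
```

```bash
python3 look.py w3; python3 -c "
from h import *
for i in range(3):
  print(bot.observe()['wrist_force']);get_image('top')
for q in([451.5,220.3,200],[559.5,241.7,200],[505,231,200]): plan(q,90)"
```

```text
cap [ 56.1 173.4] 463 z 72.53266275810235 circ ((538.6636962890625, -171.19313049316406), 22.107053756713867) med [ 552.8 -181.2   71.1]
cap [ 30.4 194.1] 1998 z 90.81484611129547 circ ((537.1520385742188, -169.2511444091797), 19.264827728271484) med [ 537.9 -169.7   89.7]
cap [272.3 197.1] 123 z 129.84392948462798 circ ((543.99462890625, -339.4977722167969), 19.68038558959961) med [ 552.  -342.3  128.6]
cap [254.9 316.4] 5222 z 206.77682936757247 circ ((528.6044311523438, -331.1083679199219), 18.97847557067871) med [ 532.6 -330.9  205.8]
t 3.35 tcp [ 528.1 -330.3  171.7] jaw deg -90.0 shift cm [0. 0. 0.] rot [ 0. -0.  0.] F [-0.  -0.4 -3.2] w 52.7 q [-0.6  0.3  0.   1.3 -0.   2.6]
[-0.67720656 -0.4415254  -2.19208671]
[-0.59573098 -0.49356026 -2.22668897]
[-0.3633332   0.51729629 -2.32108473]
t 3.55 tcp [ 528.4 -330.5  172.4] jaw deg -90.0 shift cm [  7.7   -2.71 -55.08] rot [ 0.001 -0.     0.001] F [-0.18  0.17 -2.6 ] w 52.4 q [-0.56  0.32  0.03  1.28 -0.    2.58]
t 3.55 tcp [ 528.4 -330.5  172.4] jaw deg -90.0 shift cm [ -3.1   -2.72 -57.22] rot [ 0.001 -0.     0.001] F [-0.18  0.17 -2.6 ] w 52.4 q [-0.56  0.32  0.03  1.28 -0.    2.58]
t 3.55 tcp [ 528.4 -330.5  172.4] jaw deg -90.0 shift cm [  2.35  -2.72 -56.15] rot [ 0.001 -0.     0.001] F [-0.18  0.17 -2.6 ] w 52.4 q [-0.56  0.32  0.03  1.28 -0.    2.58]
```

Net weight is about 2 N, so this bottle is empty. I carry it to the tray.

carry_out(steps=[[0, -2, -1, 0, 0, 0, 4], [0, -4, -4, 0, 0, 0, 4], [0.5, -5, -8, 0, 0, 0, 4], [1.5, -5, -12, 0, 0, 0, 4], [2.5, -5, -16.5, 0, 0, 0, 4], [3.5, -5, -21, 0, 0, 0, 4], [4.5, -5, -25.5, 0, 0, 0, 4], [5.5, -5, -30, 0, 0, 0, 4], [6.5, -5, -34.5, 0, 0, 0, 4], [7.5, -5, -39, 0, 0, 0, 4]])

```text
time: 4.55
ee_pos: [454.8, 26.6, 223.3]
ee_rot: [-0.016, 0.716, -0.698, 0.016]
wrist_force: [-1.0, -0.5, -2.3]
grip_width: 0.618
```

carry_out(steps=[[0.5, 0, -4, 0, 0, 0, 4], [1, 0, -8, 0, 0, 0, 4], [1.3, 0, -11, 0, 0, 0, 4], [1.5, 0, -14, 0, 0, 0, 4], [1.5, 0, -16, 0, 0, 0, 4], [1.5, 0, -17, 0, 0, 0, 4], [1.5, 0, -17, 0, 0, 0, 4], [1.5, 0, -17, 0, 0, 0, 4], [1.5, 0, -17, 0, 0, 0, 4], [1.5, 0, -17, 0, 0, 0, 4]])

```text
time: 5.55
ee_pos: [447.2, 62.3, 227.3]
ee_rot: [-0.038, 0.728, -0.684, 0.034]
wrist_force: [0.6, -1.1, -2.3]
grip_width: 0.615
```

```bash
cat > tray.py <<'E'
import sys
from h import *
np.set_printoptions(suppress=True,precision=1)
tag=sys.argv[1]
st=bot.observe();d=wristcam(get_image("wrist"),st)
cv2.imwrite(f"pics/{tag}.png",d["image"][:,:,::-1])
W=world(d);ok=d["depth"]>0
near=ok&(abs(W[...,0]-505)<140)&(abs(W[...,1]-231)<90)
top=near&(abs(W[...,2]-28)<5)
Pt=W[top];print("top z",np.median(Pt[:,2]),"extent",Pt[:,:2].min(0),Pt[:,:2].max(0),cv2.minAreaRect(Pt[:,:2].astype(np.float32)))
fl=near&(W[...,2]<18)
for hc in([451.5,220.3],[559.5,241.7]):
    r=np.hypot(W[...,0]-hc[0],W[...,1]-hc[1])
    # rim: top-surface pixels adjacent to the hole
    q=top&(r>24)&(r<45);P=W[q][:,:2];z=np.median(W[q][:,2]) if q.any() else 0
    a=np.arctan2(P[:,1]-hc[1],P[:,0]-hc[0]);rr=np.hypot(*(P-hc).T)
    k=((a+np.pi)/(2*np.pi)*36).astype(int)%36
    E=np.array([P[k==i][rr[k==i].argmin()] for i in range(36) if (k==i).sum()>3])
    from scipy.optimize import least_squares
    f=least_squares(lambda p:np.hypot(E[:,0]-p[0],E[:,1]-p[1])-p[2],[*hc,31],loss="soft_l1") if len(E)>6 else None
    print(hc,"n",len(E),"rim z",z,"fit",f.x if f else None, "rms",np.sqrt(np.mean(f.fun**2)) if f else None)
plan(st["ee_pos"],90,st)
E
python3 tray.py t1; python3 look.py t1b
```

```text
top z 27.64505428273027 extent [388.5 161.6] [596.1 299.7] ((497.052978515625, 230.64779663085938), (203.626708984375, 101.36713409423828), 11.331703186035156)
[451.5, 220.3] n 36 rim z 27.637584244439537 fit [451.6 221.2  30.6] rms 0.32178524968636585
[559.5, 241.7] n 36 rim z 27.539248615563796 fit [559.3 242.6  30.6] rms 0.3255185779921138
t 5.55 tcp [447.2  62.3 227.3] jaw deg -84.2 shift cm [0. 0. 0.] rot [0.1 0.1 0. ] F [ 0.7 -1.1 -2.3] w 52.5 q [ 0.1 -0.  -0.2  1.3  0.1  3.1]
cap [363.4 148.5] 2623 z 90.94879768280023 circ ((484.5368957519531, -25.000839233398438), 19.0123348236084) med [485.1 -24.7  89.8]
cap [252.9 198.4] 295 z 192.2897057109926 circ ((458.4504089355469, 65.80567932128906), 24.37703514099121) med [458.5  88.1 194. ]
cap [254.8 291.1] 10724 z 262.62423984150655 circ ((448.0712585449219, 59.749969482421875), 18.928293228149414) med [452.7  60.5 261.4]
cap [185.3 260. ] 496 z 248.15021525002703 circ ((453.22406005859375, 91.66915893554688), 3.2267696857452393) med [454.5  91.2 247.3]
cap [324.2 260.2] 504 z 244.58343005584 circ ((459.7066955566406, 31.779361724853516), 3.1204211711883545) med [460.8  32.1 243.7]
t 5.60 tcp [447.3  62.3 227.3] jaw deg -84.2 shift cm [0. 0. 0.] rot [0.1 0.1 0. ] F [ 0.1 -0.1 -2.7] w 52.5 q [ 0.1 -0.  -0.2  1.3  0.1  3.1]
```

View pics/t1.png

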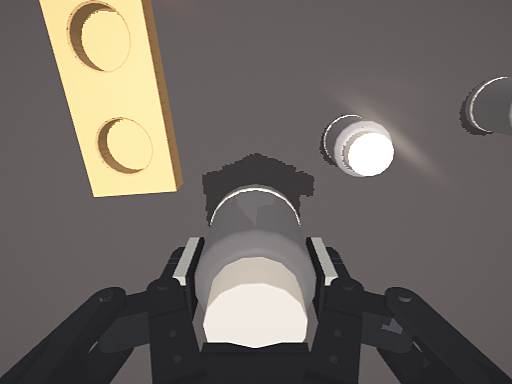

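The tool stalled because the last joint hit its limit (3.14). I turn the jaws to about -45° in place; the grip is fine and the bottle is still held upright. Both pocket fits agree with the top view: (451.6,221.2) and (559.3,242.6), rim z 27.6.

```bash
python3 -c "
from h import *
plan([447,62,227],-45)"
```

```text
t 5.65 tcp [447.3  62.3 227.3] jaw deg -84.2 shift cm [0.03 0.03 0.03] rot [ 0.06  -0.683 -0.02 ] F [-0.75 -0.27 -2.35] w 52.3 q [ 0.1  -0.01 -0.24  1.34  0.06  3.14]
```

carry_out(steps=[[0, 0, 0, 0.01, -0.08, 0, 4], [0, 0, 0, 0.015, -0.16, 0, 4], [0, 0, 0, 0.02, -0.25, 0, 4], [0, 0, 0, 0.03, -0.35, 0, 4], [0, 0, 0, 0.04, -0.45, -0.01, 4], [0, 0, 0, 0.05, -0.55, -0.015, 4], [0, 0, 0, 0.06, -0.63, -0.02, 4], [0, 0, 0, 0.06, -0.68, -0.02, 4], [0, 0, 0, 0.06, -0.68, -0.02, 4], [0, 0, 0, 0.06, -0.68, -0.02, 4]])

```text
time: 6.65
ee_pos: [447.2, 62.4, 227.3]
ee_rot: [-0.269, 0.654, -0.654, 0.269]
wrist_force: [0.1, -0.3, -2.0]
grip_width: 0.616
```

```bash
python3 -c "
from h import *
plan([451.5,221,200],-45);plan([559.3,242.3,200],-45)"
```

```text
t 6.65 tcp [447.2  62.4 227.3] jaw deg -45.3 shift cm [-11.47   2.73 -10.96] rot [ 0.001 -0.005  0.   ] F [ 0.07 -0.25 -1.97] w 52.6 q [ 0.14 -0.01 -0.24  1.34  0.    2.5 ]
t 6.65 tcp [447.2  62.4 227.3] jaw deg -45.3 shift cm [-20.63   2.73  -4.89] rot [ 0.001 -0.005  0.   ] F [ 0.07 -0.25 -1.97] w 52.6 q [ 0.14 -0.01 -0.24  1.34  0.    2.5 ]
```

carry_out(steps=[[-2, 0, -0.5, 0, 0, 0, 4], [-5, 0, -1.2, 0, 0, 0, 4], [-8, 0.5, -1.9, 0, 0, 0, 4], [-11, 1, -2.6, 0, 0, 0, 4], [-14, 1.5, -3.3, 0, 0, 0, 4], [-17, 2, -4, 0, 0, 0, 4], [-19, 2.5, -4.5, 0, 0, 0, 4], [-20.6, 2.7, -4.9, 0, 0, 0, 4], [-20.6, 2.7, -4.9, 0, 0, 0, 4], [-20.6, 2.7, -4.9, 0, 0, 0, 4]])

```text
time: 7.65
ee_pos: [558.7, 242.1, 200.1]
ee_rot: [-0.27, 0.654, -0.654, 0.269]
wrist_force: [0.1, 0.8, -1.6]
grip_width: 0.615
```

```bash
cat > held.py <<'E'
# held bottle axis from cap-top blob: ray the top-face pixels' contour at cap height
from h import *
np.set_printoptions(suppress=True,precision=1)
for k in range(2):
    st=bot.observe();d=wristcam(get_image("wrist"),st)
    W=world(d);im=d["image"].astype(int);ok=d["depth"]>0
    R=Rn.from_quat(st["ee_rot"]).as_matrix();L=(W-st["ee_pos"])@R
    m=ok&(im.min(-1)>120)&(np.ptp(im,axis=-1)<45)&(np.hypot(L[...,0],L[...,2])<32)&(L[...,1]<-25)&(L[...,1]>-45)
    P=W[m];zm=np.percentile(P[:,2],95);t=P[P[:,2]>zm-3]
    c,r=cv2.minEnclosingCircle(t[:,:2].astype(np.float32))
    print("cap z",zm,"bottom z",zm-90.5,"centre",c,"r",r,"offset from tcp",np.array(c)-st["ee_pos"][:2])
plan(st["ee_pos"],-45,st)
E
python3 held.py; python3 tray.py t2
```

```text
cap z 235.08918925501487 bottom z 144.58918925501487 centre (559.1724853515625, 242.24900817871094) r 19.10747528076172 offset from tcp [0.5 0.2]
cap z 235.41010367201244 bottom z 144.91010367201244 centre (558.8919677734375, 241.81231689453125) r 19.07944107055664 offset from tcp [0.3 0.1]
t 7.70 tcp [558.6 241.7 200.5] jaw deg -45.2 shift cm [0. 0. 0.] rot [ 0. -0.  0.] F [-0.4  0.1 -1.7] w 52.6 q [0.4 0.3 0.1 1.3 0.  2.8]
top z 27.805968360427336 extent [387.2 193.3] [622.7 302.3] ((505.0938415527344, 232.04685974121094), (220.56787109375, 100.2229232788086), 11.23023796081543)
[451.5, 220.3] n 14 rim z 27.79681657752464 fit [450.1 215.2  36.6] rms 1.5178551894129626
[559.5, 241.7] n 27 rim z 27.72754451598946 fit [559.4 243.   30.8] rms 0.15405916964723357
t 7.75 tcp [558.6 241.6 200.7] jaw deg -45.2 shift cm [0. 0. 0.] rot [0.  0.8 0. ] F [-0.3  0.2 -2. ] w 52.3 q [0.4 0.3 0.1 1.3 0.  2.8]
```

View pics/t2.png

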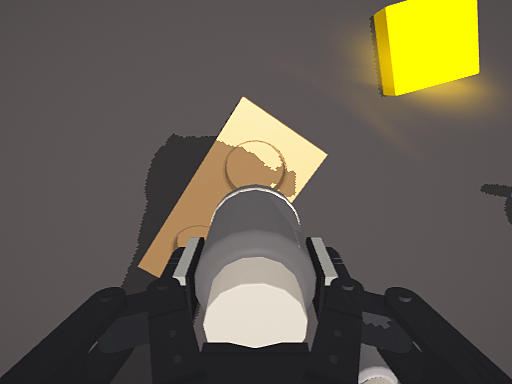

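Bottle is over the far pocket, within 1 mm. I descend, slowing near the floor.

carry_out(steps=[[-0.05, 2, 0, 0, 0, 0, 4], [-0.1, 5, 0, 0, 0, 0, 4], [-0.1, 8, 0, 0, 0, 0, 4], [-0.1, 10, 0, 0, 0, 0, 4], [-0.1, 11, 0, 0, 0, 0, 4], [-0.1, 12, 0, 0, 0, 0, 4], [-0.1, 12.8, 0, 0, 0, 0, 4], [-0.1, 13.4, 0, 0, 0, 0, 4], [-0.1, 13.6, 0, 0, 0, 0, 4], [-0.1, 13.6, 0, 0, 0, 0, 4]])

```text
time: 8.8
ee_pos: [559.6, 243.1, 64.4]
ee_rot: [-0.27, 0.654, -0.654, 0.269]
wrist_force: [0.7, 0.3, -2.6]
grip_width: 0.61
```

```bash
python3 held.py
```

```text
cap z 99.35297501534745 bottom z 8.852975015347454 centre (560.1510620117188, 243.0023193359375) r 19.088369369506836 offset from tcp [ 0.6 -0.1]
cap z 99.62165955862216 bottom z 9.121659558622156 centre (560.0366821289062, 243.2668914794922) r 19.043664932250977 offset from tcp [0.3 0.1]
t 8.85 tcp [559.7 243.2  64.7] jaw deg -45.2 shift cm [0. 0. 0.] rot [ 0. -0. -0.] F [ 0.3  0.1 -1.7] w 52.5 q [ 0.4  0.3 -0.2  1.1  0.   2.8]
```

carry_out(steps=[[0, 0.1, 0, 0, 0, 0, 4], [0, 0.2, 0, 0, 0, 0, 4], [0, 0.27, 0, 0, 0, 0, 4], [0, 0.27, 0, 0, 0, 0, 4], [0, 0.27, 0, 0, 0, 0, 5.6], [0, 0.27, 0, 0, 0, 0, 6], [0, 0.27, 0, 0, 0, 0, 6.5], [0, 0.27, 0, 0, 0, 0, 7.5], [0, 0.27, 0, 0, 0, 0, 8.5], [0, 0.27, 0, 0, 0, 0, 8.5]])

```text
time: 9.9
ee_pos: [559.5, 243.0, 61.6]
ee_rot: [-0.27, 0.654, -0.654, 0.269]
wrist_force: [-0.3, 0.2, -0.6]
grip_width: 0.994
```

```bash
python3 held.py
```

```text
cap z 96.58157599971797 bottom z 6.08157599971797 centre (559.7305908203125, 243.1892852783203) r 18.847240447998047 offset from tcp [0.2 0.1]
cap z 96.53771769544142 bottom z 6.037717695441415 centre (560.1204223632812, 243.16160583496094) r 19.032630920410156 offset from tcp [0.6 0.1]
t 9.95 tcp [559.5 243.   61.6] jaw deg -45.2 shift cm [0. 0. 0.] rot [ 0. -0.  0.] F [-0.5 -0.9 -0.7] w 85.0 q [ 0.4  0.3 -0.2  1.   0.   2.8]
```

Seated: underside at 6.1 mm and the cap about 0.5 mm off the pocket centre. I retract and go to bottle P at (485,-25.5).

carry_out(steps=[[0, -2, 0, 0, 0, 0, 8.5], [0, -5, 0, 0, 0, 0, 8.5], [0, -9, 0, 0, 0, 0, 8.5], [0, -12, 0, 0, 0, 0, 8.5], [0, -14, 0, 0, 0, 0, 8.5], [0, -14.5, 0, 0, 0, 0, 8.5], [2, -14.5, 1, 0, 0, 0, 8.5], [5, -14.5, 3, 0, 0, 0, 8.5], [8, -14.5, 5, 0, 0, 0, 8.5], [11, -14.5, 7, 0, 0, 0, 8.5]])

```text
time: 11.0
ee_pos: [529.9, 114.7, 205.1]
ee_rot: [-0.271, 0.654, -0.653, 0.269]
wrist_force: [0.8, 0.1, -0.1]
grip_width: 0.997
```

```bash
python3 -c "
from h import *
plan([485,-25.3,207],-45)"
```

```text
t 11.00 tcp [529.9 114.7 205.1] jaw deg -45.2 shift cm [13.06 -0.18  6.76] rot [ 0.001 -0.003  0.002] F [ 0.81  0.14 -0.07] w 85.2 q [ 0.21  0.16 -0.1   1.31  0.    2.57]
```

carry_out(steps=[[3, 0, 1.5, 0, 0, 0, 8.5], [6, 0, 3, 0, 0, 0, 8.5], [9, 0, 4.5, 0, 0, 0, 8.5], [11.5, 0, 5.9, 0, 0, 0, 8.5], [13, 0, 6.7, 0, 0, 0, 8.5], [13.1, 0, 6.8, 0, 0, 0, 8.5], [13.1, 0, 6.8, 0, 0, 0, 8.5], [13.1, 0, 6.8, 0, 0, 0, 8.5], [13.1, 0, 6.8, 0, 0, 0, 8.5], [13.1, 0, 6.8, 0, 0, 0, 8.5]])

```text
time: 12.0
ee_pos: [486.0, -24.0, 206.4]
ee_rot: [-0.27, 0.654, -0.653, 0.27]
wrist_force: [-0.7, 1.1, -1.1]
grip_width: 1.0
```

```bash
python3 look.py p1; python3 -c "
from h import *
plan([485,-25.3,54],-45)"
```

```text
cap [254.7 184.2] 2500 z 90.90020846853815 circ ((484.3380432128906, -25.173707962036133), 18.968490600585938) med [485.  -24.5  89.8]
cap [399.2 249.4] 2447 z 90.77645192653614 circ ((537.1900634765625, -168.4790496826172), 19.296123504638672) med [ 537.2 -167.3   89.8]
cap [139.6 273.6] 630 z 235.10372203456993 circ ((459.5009460449219, 14.843753814697266), 3.181198835372925) med [460.2  15.2 234.3]
cap [370.  273.8] 632 z 235.34253605905954 circ ((525.1280517578125, -50.47504806518555), 3.238121509552002) med [525.5 -50.2 234.3]
t 12.00 tcp [486.  -24.  206.4] jaw deg -45.1 shift cm [0. 0. 0.] rot [0.  0.8 0. ] F [-0.7  1.1 -1.1] w 85.4 q [-0.1  0.1 -0.2  1.3  0.   2.3]
t 12.05 tcp [486.  -24.1 206.4] jaw deg -45.1 shift cm [ 0.15 15.24  0.02] rot [ 0.001 -0.002  0.   ] F [ 0.35 -0.28 -0.31] w 85.0 q [-0.05  0.06 -0.22  1.3   0.    2.31]
```

carry_out(steps=[[0.1, 4, 0, 0, 0, 0, 8.5], [0.15, 8, 0, 0, 0, 0, 8.5], [0.15, 11.5, 0, 0, 0, 0, 8.5], [0.15, 14, 0, 0, 0, 0, 8.5], [0.15, 15.2, 0, 0, 0, 0, 8.5], [0.15, 15.2, 0, 0, 0, 0, 8.5], [0.15, 15.2, 0, 0, 0, 0, 4], [0.15, 15.2, 0, 0, 0, 0, 4], [0.15, 15.2, 0, 0, 0, 0, 4], [0.15, 15.2, 0, 0, 0, 0, 4]])

```text
time: 13.05
ee_pos: [485.7, -25.4, 56.5]
ee_rot: [0.269, -0.654, 0.654, -0.27]
wrist_force: [-2.3, 2.4, 4.6]
grip_width: 0.615
```

```bash
python3 held.py
```

```text
cap z 90.63591897071353 bottom z 0.13591897071353287 centre (486.09588623046875, -25.193939208984375) r 19.066131591796875 offset from tcp [0.4 0.3]
cap z 90.58438807338274 bottom z 0.08438807338274046 centre (485.6651916503906, -25.5009765625) r 19.07229232788086 offset from tcp [ 0. -0.]
t 13.10 tcp [485.6 -25.5  56.4] jaw deg -45.2 shift cm [0. 0. 0.] rot [-0. -0. -0.] F [-2.1  2.7  5.1] w 52.4 q [-0.1  0.1 -0.5  1.   0.   2.3]
```

carry_out(steps=[[0, -0.5, 0, 0, 0, 0, 4], [0, -1.5, 0, 0, 0, 0, 4], [0, -3.5, 0, 0, 0, 0, 4], [0, -6, 0, 0, 0, 0, 4], [0, -9, 0, 0, 0, 0, 4], [0, -12, 0, 0, 0, 0, 4], [0, -14, 0, 0, 0, 0, 4], [0, -15, 0, 0, 0, 0, 4], [0, -15, 0, 0, 0, 0, 4], [0, -15, 0, 0, 0, 0, 4]])

```text
time: 14.15
ee_pos: [484.3, -25.8, 203.7]
ee_rot: [-0.27, 0.654, -0.653, 0.269]
wrist_force: [-0.1, -0.6, -5.9]
grip_width: 0.615
```

```bash
python3 held.py;  python3 -c "
from h import *
for i in range(4):
  print(bot.observe()['wrist_force']);get_image('top')
plan([451.5,221,204],-45)"
```

```text
cap z 237.76754999355074 bottom z 147.26754999355074 centre (484.65765380859375, -25.744678497314453) r 18.882089614868164 offset from tcp [0.3 0.1]
cap z 237.3225155182122 bottom z 146.8225155182122 centre (484.51123046875, -25.934978485107422) r 18.99839973449707 offset from tcp [ 0.4 -0.2]
t 14.20 tcp [484.1 -25.8 203.2] jaw deg -45.2 shift cm [0. 0. 0.] rot [ 0. -0.  0.] F [-0.8  0.  -5.5] w 52.1 q [-0.1  0.1 -0.2  1.3  0.   2.3]
[ 0.50846919  0.43373869 -5.9840221 ]
[-0.16035615  0.9489384  -5.81755246]
[-0.43325861 -1.23840823 -6.09437679]
[-0.21481221 -1.27534367 -4.86082149]
t 14.45 tcp [484.4 -25.8 203.7] jaw deg -45.2 shift cm [-1.506e+01 -1.000e-02 -1.983e+01] rot [ 0.002 -0.003  0.001] F [ 1.03  0.41 -5.24] w 52.2 q [-0.05  0.06 -0.22  1.29  0.    2.31]
```

About 5.3 N, so this one is full. I set it back down gently.

carry_out(steps=[[0, 2, 0, 0, 0, 0, 4], [0, 5, 0, 0, 0, 0, 4], [0, 8, 0, 0, 0, 0, 4], [0, 11, 0, 0, 0, 0, 4], [0, 12.5, 0, 0, 0, 0, 4], [0, 13.5, 0, 0, 0, 0, 4], [0, 14.1, 0, 0, 0, 0, 4], [0, 14.5, 0, 0, 0, 0, 4], [0, 14.7, 0, 0, 0, 0, 4], [0, 14.7, 0, 0, 0, 0, 4]])

```text
time: 15.45
ee_pos: [485.1, -25.8, 58.0]
ee_rot: [-0.269, 0.654, -0.654, 0.27]
wrist_force: [0.5, 0.1, -5.3]
grip_width: 0.614
```

```bash
python3 held.py
```

```text
cap z 92.04515770789702 bottom z 1.545157707897019 centre (485.2766418457031, -25.764604568481445) r 18.957908630371094 offset from tcp [0.2 0. ]
cap z 92.19072695996421 bottom z 1.6907269599642092 centre (485.26336669921875, -25.74280548095703) r 19.006561279296875 offset from tcp [0.2 0.1]
t 15.50 tcp [485.1 -25.8  58.1] jaw deg -45.2 shift cm [0. 0. 0.] rot [-0. -0. -0.] F [-0.6  0.4 -5.7] w 52.5 q [-0.1  0.1 -0.5  1.   0.   2.3]
```

carry_out(steps=[[0, 0.1, 0, 0, 0, 0, 4], [0, 0.17, 0, 0, 0, 0, 4], [0, 0.17, 0, 0, 0, 0, 4], [0, 0.17, 0, 0, 0, 0, 5.6], [0, 0.17, 0, 0, 0, 0, 6], [0, 0.17, 0, 0, 0, 0, 6.5], [0, 0.17, 0, 0, 0, 0, 7.5], [0, 0.17, 0, 0, 0, 0, 8.5], [0, 0.17, 0, 0, 0, 0, 8.5], [0, 0.17, 0, 0, 0, 0, 8.5]])

```text
time: 16.55
ee_pos: [484.7, -25.8, 55.8]
ee_rot: [-0.27, 0.654, -0.654, 0.269]
wrist_force: [-0.1, -0.2, -0.5]
grip_width: 0.994
```

carry_out(steps=[[0, -2, 0, 0, 0, 0, 8.5], [0, -5, 0, 0, 0, 0, 8.5], [0, -9, 0, 0, 0, 0, 8.5], [0, -12, 0, 0, 0, 0, 8.5], [0, -14, 0, 0, 0, 0, 8.5], [0, -14.5, 0, 0, 0, 0, 8.5], [0, -14.5, 0, 0, 0, 0, 8.5], [0, -14.5, 0, 0, 0, 0, 8.5], [0, -14.5, 0, 0, 0, 0, 8.5], [0, -14.5, 0, 0, 0, 0, 8.5]])

```text
time: 17.55
ee_pos: [484.2, -25.8, 199.7]
ee_rot: [-0.27, 0.654, -0.653, 0.269]
wrist_force: [-0.7, -0.4, -0.1]
grip_width: 0.998
```

```bash
python3 look.py p2; python3 -c "
from h import *
plan([537.2,-169,202],-45)"
```

```text
cap [255.7 184.5] 2650 z 90.77644306291418 circ ((484.2508850097656, -26.170745849609375), 18.980632781982422) med [484.8 -25.5  89.8]
cap [403.2 250.7] 2621 z 90.76864057763285 circ ((537.0204467773438, -168.3190155029297), 19.492835998535156) med [ 537.2 -167.4   89.8]
cap [139.6 273.6] 630 z 228.54880702239998 circ ((457.9566955566406, 13.23275089263916), 3.1320793628692627) med [458.4  13.6 227.6]
cap [370.  273.8] 631 z 228.3707774119848 circ ((523.3651123046875, -52.01975631713867), 3.266972541809082) med [523.7 -52.  227.4]
t 17.55 tcp [484.2 -25.8 199.7] jaw deg -45.2 shift cm [0. 0. 0.] rot [0.  0.8 0. ] F [-0.7 -0.4 -0.1] w 85.2 q [-0.1  0.1 -0.2  1.3  0.   2.3]
t 17.60 tcp [484.3 -25.8 199.9] jaw deg -45.2 shift cm [ 6.34 -0.22 13.89] rot [ 0.002 -0.003  0.001] F [ 0.45  0.05 -0.21] w 84.9 q [-0.05  0.06 -0.23  1.28  0.    2.31]
```

Full bottle P stands at (484.3,-26.2). Next is Q at (537.2,-169).

carry_out(steps=[[1.2, 0, 3, 0, 0, 0, 8.5], [2.6, 0, 6, 0, 0, 0, 8.5], [4, 0, 9, 0, 0, 0, 8.5], [5.4, 0, 12, 0, 0, 0, 8.5], [6.2, 0, 13.6, 0, 0, 0, 8.5], [6.3, 0, 13.9, 0, 0, 0, 8.5], [6.3, 0, 13.9, 0, 0, 0, 8.5], [6.3, 0, 13.9, 0, 0, 0, 8.5], [6.3, 0, 13.9, 0, 0, 0, 8.5], [6.3, 0, 13.9, 0, 0, 0, 8.5]])

```text
time: 18.6
ee_pos: [537.9, -167.9, 201.1]
ee_rot: [-0.27, 0.654, -0.653, 0.27]
wrist_force: [0.0, -0.1, 0.2]
grip_width: 0.995
```

```bash
python3 look.py q1; python3 -c "
from h import *
plan([537.2,-169.3,54],-45)"
```

```text
cap [ 85.9 112.6] 3827 z 90.79246053790958 circ ((484.7309875488281, -25.946609497070312), 19.5613956451416) med [485.3 -26.5  89.7]
cap [254.9 185. ] 2720 z 90.79955908550188 circ ((537.043212890625, -168.98049926757812), 18.883848190307617) med [ 537.5 -168.3   89.8]
cap [139.8 273.5] 642 z 229.8029840718459 circ ((511.8049621582031, -128.9187469482422), 3.4480838775634766) med [ 512.  -128.6  228.9]
cap [370.1 273.9] 644 z 229.96638714921826 circ ((576.9468383789062, -194.24717712402344), 3.250379800796509) med [ 577.3 -193.9  229. ]
t 18.60 tcp [ 537.9 -167.9  201.1] jaw deg -45.1 shift cm [0. 0. 0.] rot [0.  0.8 0. ] F [ 0.  -0.1  0.2] w 85.0 q [-0.3  0.2 -0.1  1.3  0.   2.1]
t 18.65 tcp [ 537.9 -168.1  201.1] jaw deg -45.1 shift cm [ 0.14 14.71  0.04] rot [ 0.    -0.002 -0.   ] F [-0.41  0.09 -0.38] w 84.8 q [-0.3   0.2  -0.06  1.31  0.    2.06]
```

carry_out(steps=[[0.1, 4, 0, 0, 0, 0, 8.5], [0.1, 8, 0, 0, 0, 0, 8.5], [0.1, 11.5, 0, 0, 0, 0, 8.5], [0.1, 13.8, 0, 0, 0, 0, 8.5], [0.1, 14.7, 0, 0, 0, 0, 8.5], [0.1, 14.7, 0, 0, 0, 0, 8.5], [0.1, 14.7, 0, 0, 0, 0, 4], [0.1, 14.7, 0, 0, 0, 0, 4], [0.1, 14.7, 0, 0, 0, 0, 4], [0.1, 14.7, 0, 0, 0, 0, 4]])

```text
time: 19.65
ee_pos: [538.3, -169.7, 55.9]
ee_rot: [0.269, -0.653, 0.654, -0.27]
wrist_force: [-1.3, 1.0, 5.7]
grip_width: 0.622
```

carry_out(steps=[[0, -0.5, 0, 0, 0, 0, 4], [0, -1.5, 0, 0, 0, 0, 4], [0, -3.5, 0, 0, 0, 0, 4], [0, -6, 0, 0, 0, 0, 4], [0, -9, 0, 0, 0, 0, 4], [0, -12, 0, 0, 0, 0, 4], [0, -15, 0, 0, 0, 0, 4], [0, -16.5, 0, 0, 0, 0, 4], [0, -17, 0, 0, 0, 0, 4], [0, -17, 0, 0, 0, 0, 4]])

```text
time: 20.65
ee_pos: [537.6, -169.6, 224.6]
ee_rot: [0.269, -0.654, 0.654, -0.27]
wrist_force: [-0.3, 0.2, -2.1]
grip_width: 0.619
```

```bash
python3 held.py;  python3 -c "
from h import *
for i in range(3):
  print(bot.observe()['wrist_force']);get_image('top')
plan([451.5,221,224],-45)"
```

```text
cap z 259.26885852582285 bottom z 168.76885852582285 centre (537.9700317382812, -169.2650146484375) r 19.085962295532227 offset from tcp [0.4 0.4]
cap z 258.17280873196466 bottom z 167.67280873196466 centre (537.4388427734375, -169.38076782226562) r 19.15092658996582 offset from tcp [0.3 0.1]
t 20.70 tcp [ 537.2 -169.5  223.5] jaw deg -45.2 shift cm [0. 0. 0.] rot [ 0. -0.  0.] F [ 0.1  0.2 -1.5] w 52.7 q [-0.3  0.2 -0.   1.4  0.   2. ]
[ 0.70232559 -0.37027214 -0.77141693]
[-0.04207767  0.30888418 -2.02265988]
[-0.08561973 -0.27686678 -1.48193221]
t 20.90 tcp [ 536.8 -169.4  222.6] jaw deg -45.2 shift cm [-21.46  -0.09 -33.71] rot [ 0.002 -0.003  0.001] F [-0.17  0.1  -2.71] w 53.0 q [-0.31  0.2  -0.02  1.36  0.    2.05]
```

Q weighs about 1.5–2 N, so it is empty. I carry it to the near pocket.

carry_out(steps=[[-1, 0, -1.6, 0, 0, 0, 4], [-3, 0, -4.7, 0, 0, 0, 4], [-5.5, 0, -8.6, 0, 0, 0, 4], [-8, 0, -12.6, 0, 0, 0, 4], [-10.5, 0, -16.5, 0, 0, 0, 4], [-13, 0, -20.4, 0, 0, 0, 4], [-15.5, 0, -24.3, 0, 0, 0, 4], [-18, 0, -28.3, 0, 0, 0, 4], [-20, 0, -31.4, 0, 0, 0, 4], [-21, 0, -33, 0, 0, 0, 4]])

```text
time: 21.9
ee_pos: [451.9, 215.7, 223.5]
ee_rot: [-0.271, 0.654, -0.653, 0.27]
wrist_force: [0.7, -0.8, -1.2]
grip_width: 0.614
```

```bash
python3 -c "
from h import *
plan([451.5,221,204],-45)"
```

```text
t 21.90 tcp [451.9 215.7 223.5] jaw deg -45.0 shift cm [-0.35  1.95 -0.4 ] rot [0.002 0.    0.   ] F [ 0.69 -0.75 -1.22] w 52.4 q [ 0.44  0.08 -0.15  1.34  0.    2.8 ]
```

carry_out(steps=[[-0.2, 0.5, -0.2, 0, 0, 0, 4], [-0.4, 1, -0.5, 0, 0, 0, 4], [-0.4, 1.5, -0.5, 0, 0, 0, 4], [-0.4, 2, -0.5, 0, 0, 0, 4], [-0.4, 2.5, -0.5, 0, 0, 0, 4], [-0.4, 3, -0.5, 0, 0, 0, 4], [-0.4, 3, -0.5, 0, 0, 0, 4], [-0.4, 3, -0.5, 0, 0, 0, 4], [-0.4, 3, -0.5, 0, 0, 0, 4], [-0.4, 3, -0.5, 0, 0, 0, 4]])

```text
time: 22.9
ee_pos: [453.2, 219.0, 194.2]
ee_rot: [-0.269, 0.654, -0.654, 0.269]
wrist_force: [-0.6, -0.4, -1.8]
grip_width: 0.617
```

```bash
python3 held.py; python3 tray.py t3
```

```text
cap z 228.84153169088484 bottom z 138.34153169088484 centre (453.7129821777344, 219.0695037841797) r 19.02874183654785 offset from tcp [0.5 0. ]
cap z 228.8550285357049 bottom z 138.3550285357049 centre (453.74468994140625, 219.02734375) r 19.129657745361328 offset from tcp [ 0.6 -0. ]
t 22.95 tcp [453.2 219.1 194.2] jaw deg -45.2 shift cm [0. 0. 0.] rot [ 0. -0. -0.] F [-0.2  0.7 -2.2] w 52.9 q [ 0.5  0.1 -0.2  1.3  0.   2.8]
top z 27.753482778064903 extent [387.8 172.4] [622.8 299.3] ((505.41064453125, 232.1341552734375), (220.43138122558594, 100.28325653076172), 11.175297737121582)
[451.5, 220.3] n 26 rim z 27.72019922469913 fit [451.5 221.6  30.8] rms 0.1751576123680777
[559.5, 241.7] n 36 rim z 27.69659669176954 fit [565.1 238.6  33.1] rms 1.1295911576941178
t 23.00 tcp [453.1 219.  194.1] jaw deg -45.2 shift cm [0. 0. 0.] rot [ 0.   0.8 -0. ] F [ 0.4  0.2 -1.2] w 53.0 q [ 0.5  0.1 -0.2  1.3  0.   2.8]
```

View pics/t3.png

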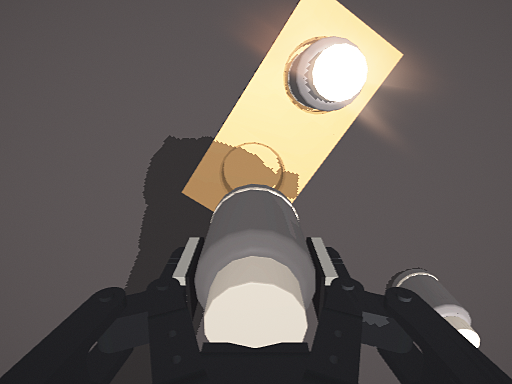

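The first bottle is upright in the far pocket; the near rim is at (451.5,221.5). I correct the held bottle by -3 mm along tool z and descend.

carry_out(steps=[[0, 2, -0.15, 0, 0, 0, 4], [0, 5, -0.3, 0, 0, 0, 4], [0, 7.5, -0.3, 0, 0, 0, 4], [0, 9, -0.3, 0, 0, 0, 4], [0, 9.8, -0.3, 0, 0, 0, 4], [0, 10, -0.3, 0, 0, 0, 4], [0, 10, -0.3, 0, 0, 0, 4], [0, 10, -0.3, 0, 0, 0, 4], [0, 10, -0.3, 0, 0, 0, 4], [0, 10, -0.3, 0, 0, 0, 4]])

```text
time: 24.05
ee_pos: [451.3, 221.3, 94.6]
ee_rot: [-0.269, 0.654, -0.654, 0.27]
wrist_force: [0.1, -0.5, -2.0]
grip_width: 0.614
```

```bash
python3 held.py; python3 tray.py t4
```

```text
cap z 129.32368311259188 bottom z 38.82368311259188 centre (451.5179443359375, 221.34039306640625) r 18.7029972076416 offset from tcp [0.2 0. ]
cap z 129.1880391271666 bottom z 38.688039127166604 centre (451.1788330078125, 221.21534729003906) r 18.957006454467773 offset from tcp [ 0. -0.]
t 24.10 tcp [451.2 221.2  94.4] jaw deg -45.2 shift cm [0. 0. 0.] rot [ 0. -0. -0.] F [ 0.2 -0.1 -1.2] w 52.7 q [ 0.5  0.1 -0.4  1.1  0.   2.8]
top z 27.734220816254926 extent [388.  174.8] [623.4 293.5] ((505.6900329589844, 231.94400024414062), (220.82179260253906, 100.57229614257812), 11.222846984863281)
[451.5, 220.3] n 25 rim z 27.691815617704275 fit [450.6 220.7  31.6] rms 1.8695645314616811
[559.5, 241.7] n 24 rim z 27.65116608319846 fit [564.8 238.3  32.8] rms 1.5481660259374412
t 24.15 tcp [451.1 221.2  94.3] jaw deg -45.2 shift cm [0. 0. 0.] rot [ 0.   0.8 -0. ] F [ 0.1 -0.5 -2. ] w 53.1 q [ 0.5  0.1 -0.4  1.1  0.   2.8]
```

Centred on the pocket, 32.7 mm above its floor. I lower to the floor.

carry_out(steps=[[0, 0.5, 0, 0, 0, 0, 4], [0, 1.1, 0, 0, 0, 0, 4], [0, 1.7, 0, 0, 0, 0, 4], [0, 2.3, 0, 0, 0, 0, 4], [0, 2.8, 0, 0, 0, 0, 4], [0, 3.1, 0, 0, 0, 0, 4], [0, 3.2, 0, 0, 0, 0, 4], [0, 3.2, 0, 0, 0, 0, 4], [0, 3.2, 0, 0, 0, 0, 4], [0, 3.2, 0, 0, 0, 0, 4]])

```text
time: 25.2
ee_pos: [451.0, 221.2, 62.0]
ee_rot: [-0.27, 0.654, -0.654, 0.269]
wrist_force: [0.2, 0.2, -1.5]
grip_width: 0.616
```

```bash
python3 held.py
```

```text
cap z 96.6894570455935 bottom z 6.1894570455935 centre (451.29345703125, 221.2687530517578) r 18.78256607055664 offset from tcp [0.3 0.1]
cap z 96.68350902698562 bottom z 6.183509026985618 centre (451.35198974609375, 221.23399353027344) r 18.70213508605957 offset from tcp [0.3 0. ]
t 25.25 tcp [451.1 221.2  62. ] jaw deg -45.2 shift cm [0. 0. 0.] rot [ 0. -0. -0.] F [-0.3  0.7 -1.6] w 52.9 q [ 0.5  0.2 -0.4  1.   0.   2.8]
```

Basically at the floor, so I release and retract.

carry_out(steps=[[0, 0.05, 0, 0, 0, 0, 4], [0, 0.05, 0, 0, 0, 0, 4], [0, 0.05, 0, 0, 0, 0, 5.6], [0, 0.05, 0, 0, 0, 0, 6], [0, 0.05, 0, 0, 0, 0, 6.5], [0, 0.05, 0, 0, 0, 0, 7.5], [0, 0.05, 0, 0, 0, 0, 8.5], [0, 0.05, 0, 0, 0, 0, 8.5], [0, 0.05, 0, 0, 0, 0, 8.5], [0, 0.05, 0, 0, 0, 0, 8.5]])

```text
time: 26.3
ee_pos: [450.9, 221.1, 61.4]
ee_rot: [-0.27, 0.654, -0.654, 0.269]
wrist_force: [-0.3, -0.4, -0.3]
grip_width: 0.995
```

carry_out(steps=[[0, -2, 0, 0, 0, 0, 8.5], [0, -5, 0, 0, 0, 0, 8.5], [0, -9, 0, 0, 0, 0, 8.5], [0, -12, 0, 0, 0, 0, 8.5], [0, -14, 0, 0, 0, 0, 8.5], [0, -14.5, 0, 0, 0, 0, 8.5], [0, -14.5, 0, 0, 0, 0, 8.5], [0, -14.5, 0, 0, 0, 0, 8.5], [0, -14.5, 0, 0, 0, 0, 8.5], [0, -14.5, 0, 0, 0, 0, 8.5]])

```text
time: 27.3
ee_pos: [450.5, 220.9, 205.2]
ee_rot: [-0.27, 0.654, -0.654, 0.269]
wrist_force: [0.6, 0.0, -0.3]
grip_width: 0.995
```

```bash
python3 look.py p3; python3 -c "
from h import *
plan([484.7,-25.8,206],-45)"
```

```text
cap [332.5  72.4] 3558 z 96.94125728657825 circ ((558.7600708007812, 242.28900146484375), 19.078245162963867) med [559.  243.1  95.7]
cap [256.8 185.8] 2175 z 96.86903057676747 circ ((450.6369323730469, 221.25753784179688), 18.97047233581543) med [451.3 221.9  95.8]
cap [139.6 273.7] 601 z 233.9918829759545 circ ((423.93475341796875, 260.01019287109375), 2.984849452972412) med [424.5 260.4 233.1]
cap [369.7 273.7] 608 z 233.91015503581673 circ ((489.3847351074219, 194.4115447998047), 3.2033157348632812) med [490.  194.8 233. ]
cap [441.4 303.7] 378 z 75.31994042621115 circ ((503.0133361816406, 84.54231262207031), 97.87712860107422) med [490.6  -8.   72.3]
t 27.30 tcp [450.5 220.9 205.2] jaw deg -45.2 shift cm [0. 0. 0.] rot [0.  0.8 0. ] F [ 0.6  0.  -0.3] w 85.0 q [ 0.5  0.1 -0.2  1.3  0.   2.8]
t 27.35 tcp [450.6 220.9 205.5] jaw deg -45.2 shift cm [14.96 -0.05 19.91] rot [ 0.001 -0.003  0.002] F [ 0.93 -0.14 -0.52] w 84.9 q [ 0.46  0.09 -0.19  1.3   0.    2.82]
```

View pics/p3.png

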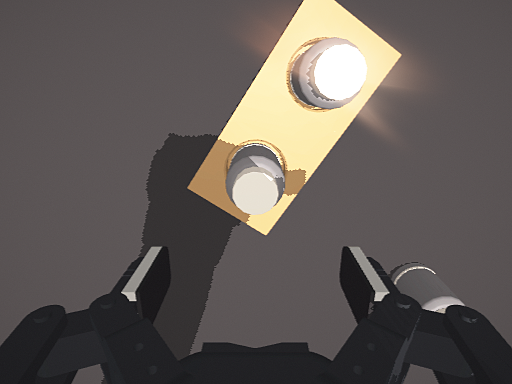

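Both empties are seated with cap tops at about 96 mm and caps at (333,72) and (257,186). They sit within about 1 mm of the pocket centres. I go back to the full bottle.

carry_out(steps=[[1, 0, 1.3, 0, 0, 0, 8.5], [3, 0, 4, 0, 0, 0, 8.5], [5.4, 0, 7.2, 0, 0, 0, 8.5], [7.8, 0, 10.4, 0, 0, 0, 8.5], [10.2, 0, 13.6, 0, 0, 0, 8.5], [12.6, 0, 16.8, 0, 0, 0, 8.5], [14.4, 0, 19.2, 0, 0, 0, 8.5], [15, 0, 19.9, 0, 0, 0, 8.5], [15, 0, 19.9, 0, 0, 0, 8.5], [15, 0, 19.9, 0, 0, 0, 8.5]])

```text
time: 28.35
ee_pos: [484.6, -25.2, 206.1]
ee_rot: [-0.27, 0.654, -0.653, 0.269]
wrist_force: [-0.2, -0.3, -0.1]
grip_width: 0.993
```

```bash
python3 look.py p4; python3 -c "
from h import *
plan([484.7,-25.8,54],-45)"
```

```text
cap [10.2 13.2] 632 z 79.14067182910104 circ ((450.60467529296875, 199.154296875), 11.067710876464844) med [453.  200.5  76.9]
cap [255.4 182.8] 2618 z 90.81377654819332 circ ((484.206787109375, -25.845773696899414), 19.015764236450195) med [484.9 -25.4  89.8]
cap [139.8 273.5] 645 z 234.93222149872201 circ ((458.23052978515625, 13.833954811096191), 3.1304545402526855) med [458.8  14.2 234. ]
cap [370.2 273.9] 644 z 235.0747330978113 circ ((523.5888671875, -51.43291473388672), 3.323770761489868) med [524.  -51.3 233.9]
t 28.35 tcp [484.6 -25.2 206.1] jaw deg -45.2 shift cm [0. 0. 0.] rot [0.  0.8 0. ] F [-0.2 -0.3 -0.1] w 84.8 q [-0.1  0.1 -0.2  1.3  0.   2.3]
t 28.40 tcp [484.6 -24.9 206.2] jaw deg -45.1 shift cm [ 0.06 15.22  0.09] rot [ 0.001 -0.002  0.   ] F [0.34 0.21 0.38] w 85.1 q [-0.05  0.06 -0.22  1.3   0.    2.31]
```

carry_out(steps=[[0.05, 4, 0, 0, 0, 0, 8.5], [0.05, 8, 0, 0, 0, 0, 8.5], [0.05, 11.5, 0, 0, 0, 0, 8.5], [0.05, 14, 0, 0, 0, 0, 8.5], [0.05, 15.2, 0, 0, 0, 0, 8.5], [0.05, 15.2, 0, 0, 0, 0, 8.5], [0.05, 15.2, 0, 0, 0, 0, 4], [0.05, 15.2, 0, 0, 0, 0, 4], [0.05, 15.2, 0, 0, 0, 0, 4], [0.05, 15.2, 0, 0, 0, 0, 4]], force=50)

```text
time: 29.4
ee_pos: [485.4, -25.8, 56.3]
ee_rot: [-0.269, 0.654, -0.654, 0.27]
wrist_force: [-1.5, 2.7, 5.3]
grip_width: 0.611
```

carry_out(steps=[[0, -0.5, 0, 0, 0, 0, 4], [0, -2, 0, 0, 0, 0, 4], [0, -5, 0, 0, 0, 0, 4], [0, -8, 0, 0, 0, 0, 4], [0, -11, 0, 0, 0, 0, 4], [0, -14, 0, 0, 0, 0, 4], [0, -16.5, 0, 0, 0, 0, 4], [0, -18, 0, 0, 0, 0, 4], [0, -18.5, 0, 0, 0, 0, 4], [0, -18.5, 0, 0, 0, 0, 4]])

```text
time: 30.4
ee_pos: [484.5, -26.2, 239.7]
ee_rot: [-0.269, 0.654, -0.654, 0.269]
wrist_force: [0.1, -0.1, -6.6]
grip_width: 0.614
```

carry_out(steps=[[0, 0, 0, 0, 0, 0, 4], [0, 0, 0, 0, 0, 0, 4], [0, 0, 0, 0, 0, 0, 4], [0, 0, 0, 0, 0, 0, 4], [0, 0, 0, 0, 0, 0, 4], [0, 0, 0, 0, 0, 0, 4], [0, 0, 0, 0, 0, 0, 4], [0, 0, 0, 0, 0, 0, 4], [0, 0, 0, 0, 0, 0, 4], [0, 0, 0, 0, 0, 0, 4]])

```text
time: 31.4
ee_pos: [484.4, -26.2, 239.4]
ee_rot: [-0.27, 0.654, -0.654, 0.269]
wrist_force: [0.0, -0.6, -5.8]
grip_width: 0.613
```

```bash
python3 held.py
python3 - <<'E'
from h import *
for n in("top","scene"):
    d=get_image(n);cv2.imwrite(f"pics/{n}9.png",d["image"][:,:,::-1])
    W=world(d);im=d["image"].astype(int)
    m=(d["depth"]>0)&(im.min(-1)>130)&(np.ptp(im,axis=-1)<45)&(W[...,2]>60)&(W[...,2]<300)&(W[...,0]>380)&(W[...,0]<700)
    for c,a,b in blobs(m,15):
        P=W[b];t=P[P[:,2]>P[:,2].max()-6];print(n,c,a,t.mean(0).round(1))
E
```

```text
cap z 273.61843682913496 bottom z 183.11843682913496 centre (484.43780517578125, -26.60584831237793) r 19.01645278930664 offset from tcp [ 0.  -0.4]
cap z 273.6020173664035 bottom z 183.10201736640352 centre (484.5599670410156, -26.463441848754883) r 18.98164176940918 offset from tcp [ 0.1 -0.3]
t 31.45 tcp [484.4 -26.1 239.4] jaw deg -45.2 shift cm [0. 0. 0.] rot [ 0. -0.  0.] F [-0.2 -0.  -4.9] w 52.1 q [-0.1  0.1 -0.1  1.4  0.   2.3]
top [135.3 200.5] 170 [558.  241.6  97.7]
top [140.3 242.9] 181 [450.7 220.3  97.1]
scene [345.8 144.9] 102 [455.6 218.9  95. ]
scene [368.8 163. ] 133 [562.7 240.8  95. ]
```

View pics/scene9.png

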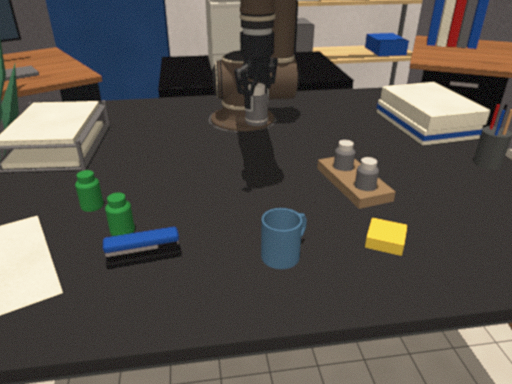

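The scene view shows both empties in the tray at (345,155) and (368,175), the full bottle held at (257,105), and the bystanders unmoved. I hand the job in.

```bash
python3 -c "
from bench import bot
print(bot.sign_off())"
```

```text
the job is handed in; nothing more can be done
None
```

The two empty bottles are in the tray pockets and the full one is held upright in the gripper. I handed the job in at about 31.5 s of the 72 s allowed, and `bot.sign_off()` gave no verdict.

- **Weighing:** two bottles weighed about 2 N and about 1.5–2 N, so I took them as empty. The middle-left one at (485, -26) weighed about 5.3 N, so I took it as full and set it back down before picking it up last.
- **Empties in the tray:** both stand in their pockets, within about 1 mm of centre by the wrist and top cameras. Their cap tops are at about 96 mm, which puts them on the pocket floors.
- **Full bottle:** its underside is about 183 mm above the table. It is held at 52 mm opening, the wrist reads about 5–6 N, and the arm is still.
- **Bystanders:** the mug, stapler and sticky notes look unmoved in the last picture. I did not remeasure them.
- **Disagreements:** the scene camera read positions 3–5 mm further in x than the wrist and top cameras. It has the coarser view of the tops, so I went by the wrist camera.
- **Problem on the way:** on the first carry the last joint hit its limit and the tool stalled. I turned the jaws to -45° and went on; the bottle stayed held and upright.

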